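Mist a chromatography plate and hold the lamp shutter half open on it

TASK

Develop the chromatography plate: with the lamp shutter still shut, press the cap of the clamped spray bottle fully down to mist the plate and let the cap come back up. Then slide the lamp's sprung shutter by its finger post to half open and keep it there; never open it fully, as the full beam bleaches the spots. Finish while still holding the shutter half open against its spring, and do not disturb the loose flask, measuring cylinder and spatula beside the work.

Things in the scene. Friction and masses are not known exactly. Their poses are not given: they have to be found in the camera images.
- lamp: Grey lamp house, fixed to the bench. Origin: on the bench surface under the shutter's finger post when shut. x: beam direction, towards the plate; y: the way the shutter opens; z up. The lamp box, 150 mm long, 116 mm wide, top 112 mm above the bench, lies from x = -192 to -42 mm. The shutter's slide frame stands at the origin in front of it.
- half_mark (a point): On the flat top (124 mm above the bench) of the lamp's upright aluminium slide frame, mid-slot, level with the longest engraved mark: half open. Lamp axes. The frame is 40 mm thick along x and runs along y from 63 mm before to 63 mm past this point, then an 18 mm thick spring barrel sticks out 55 mm at its +y end. Shorter marks 25 mm either side: shut (-y), fully open (+y).
- post (a point): Middle of the shutter's black finger post: an upright knurled cylinder, 16 mm in diameter, 42 mm tall (130 to 172 mm above the bench, this point at 152 mm), over the slotted top of the slide frame (124 mm); it moves with the shutter. Nothing stands beside it above the frame's top. A thin index at its foot points to the marks. It can be pinched or pushed.
- shutter (a joint): How far the shutter has been slid open, in m: 0 shut, 0.050 fully open, half open is 0.025; it grows as the post moves along the lamp's +y. A spring pulls it shut whenever it is let go: about 2.5 N when shut, 6 N at half, 9.5 N fully open. It starts shut.
- sprayer: Amber pump spray bottle, 48 mm in diameter, clamped upright in a heavy grey holder (base 125 x 85 mm, fixed to the bench). The origin lies on the bench surface on the bottle's axis; its x axis is the way the nozzle points (towards the plate), z is up. The holder's steel post stands 55 mm behind the bottle's axis (at -x) and is 97 mm high.
- cap_top (a point): Centre of the flat top of the sprayer's white pump cap (23 mm in diameter, 20 mm tall): 160 mm above the bench when up; it moves with the cap.
- cap (a joint): How far the spray cap is pressed down, in m: 0 up, 0.008 fully down. Its spring takes about 3 N to start and 9 N fully down, and lifts it again when let go.
- plate: White 200 x 100 mm chromatography plate leaning in a grey slotted stand on a 130 x 270 mm steel drip tray, all fixed; origin under the tray's centre on the bench, the coated face looks to its -x, towards lamp and sprayer; the top edge is about 105 mm above the bench.
- flask: Loose conical glass flask, 82 mm wide at the foot, 128 mm tall; origin under its centre. To be left alone.
- cylinder: Loose clear measuring cylinder, foot 62 mm wide, 190 mm tall; origin under its centre. To be left alone.
- spatula: Loose steel laboratory spatula lying on the bench, 185 mm long along its x axis, 10 mm wide; origin at its middle. To be left alone.
Mind the look-alikes: they are no part of the job. Of the things that look like the sprayer, take the one that is farthest to the robot's right at the start.

How it is judged:
On the way, in this order (a step that is already met when the one before it is completed fails the run):
1. the spray cap is pressed fully down (6.5 of 8 mm or more) while the shutter is shut (value of joint cap above 0.0065 m and value of joint shutter below 0.005 m), for 0.05 s.
2. the cap is let up again while the shutter is still shut (value of joint cap below 0.0015 m and value of joint shutter below 0.005 m), for 0.1 s.
3. the robot holds the shutter at half travel (20 to 30 mm) (value of joint shutter between 0.02 and 0.03 m and contact force between any of the fingers, the arm and shutter above 2 N), for 0.5 s.
At the end, for the whole second after the job is handed in: The shutter stands still at half travel (25 mm, within 5 mm), held there against its spring by the robot's push or grip (more than 2 N), and the spray cap is up again (within 1.5 mm) (all of step 3 and not (velocity of joint shutter above 0.01 m/s) and not (velocity of joint shutter below -0.01 m/s) and value of joint cap below 0.0015 m); the arm keeps its last pose, push and grip.
It fails at once if the shutter is opened fully (45 mm or more of its 50 mm) (value of joint shutter above 0.045 m).
It fails at once if flask, measuring cylinder or spatula is moved by more than 25 mm, or flask or cylinder is tipped (distance of any of flask, cylinder, spatula from where it was at the start of the episode above 0.025 m or angle between any of flask, cylinder's own z axis and vertical above 0.35 rad).
It also fails if it takes over 45 s, if anything falls off the work surface, if the arm or the gripper's body presses on something with over 40 N, if the wrist force passes 120 N, or if a joint passes its speed limit or range.

ROBOT

A 6-joint arm with a two-finger parallel gripper is mounted at the origin on the work surface. World frame = base frame: x ahead of the robot, y to its left, z up, the work surface at z = 0. Lengths are in m, angles in rad, forces in N, time in s.
With the tool pointing down it reaches from about 0.3 to 1 m from the base axis. Payload 5.1 kg.
Tool frame: the origin (TCP) lies on the centre line of the jaws, within the pads' length; the fingertips stand 8 mm ahead of it and the grasp point (between the pads) lies 11 mm behind it; z points along the fingers, y is the line along which they close (so a half turn about z gives the same grasp; the last joint's range is limited). The gripper opens to 95 mm and grips with 3 to 60 N. Pads are 20 mm wide; open, the fingers measure 119 mm over their backs; the gripper's body (75 mm by 180 mm) begins 59 mm behind the grasp point.
Start: joints at [1.104, 0.124, 1.65, -0, 1.367, -0.083], TCP at [0.243, 0.603, 0.223] pointing down, gripper open.
Joint ranges: [-2.61, 2.61], [-1.02, 2.33], [0.03, 2.71], [-1.35, 4.49], [0.32, 2.68], [-2.91, 2.91]. Speed limits (rad/s): [2.57, 2.57, 3.14, 3.14, 3.14, 3.14].

INTERFACE

Orientations are given as a unit quaternion [x, y, z, w].
In Python, from workcell import robot, imaging, nets gives the robot as it stands. Calls block until the motion is done:
- robot.movep(position, orientation): joint-space move of the TCP to a pose.
- robot.line_to(position, speed=0.15, rot=None, stop_force=None): straight line of the TCP; rot=None keeps the orientation; speed is the mean speed in m/s. With stop_force (N) it stops when the force on the tool has changed by that much, and returns True; else False.
- robot.movej(angles): joint-space move.
- robot.gripper_to(opening): finger opening in m; the grip force is fixed at half the most; returns when the fingers have stopped.
- robot.wait(seconds).
- robot.solve_ik(position, orientation): joint angles nearest the present ones, or None.
- imaging.capture(name): name is "side" or "top" or "wrist"; returns the picture (384x512x3 uint8, red, green, blue); there is no depth.
- imaging.get_calibration(name): a dict with "mtx" (3x3 intrinsics, pixels), "k1" (the pictures are not rectified: a ray, as slopes to the right and down, at radius r is drawn at 1 + k1 r^2 times it, then the intrinsics apply), "extrinsics" (4x4, takes a point from camera to world coordinates); the wrist camera has in their place "hand_eye" (4x4, takes a point from camera to tool coordinates, whose origin is the TCP and whose axes are the flange's). Camera axes: x right, y up, looking along -z (the intrinsics and any distortion apply to the point x, -y, -z); pixel columns grow to the right and rows downward; lengths in m; the calibration is good to about 2 mm. A picture is of the moment at which its call begins: read the wrist's pose just before it. get_calibration takes no time and is no camera call.
A pose or a line that the arm cannot do raises robot.PlanningError and nothing moves.
- robot.sign_off(): hands the job in; it is judged then, once.
Trained networks look in the newest picture that a camera, given by its name, has taken for a name from the list of things; names that differ only in an ending like _2 or _b are one class to them, and where a whole thing is asked for, a point or a joint stands for the part that bears it (a point fixed in the world has none). Each returns a list of dicts, best first, with "conf" (0 to 1); they miss things now and then, are a little off and sometimes report something else, mostly with a low value. They report only what shows in the picture. A call takes as long as a camera call. They do not tell look-alikes from the thing itself.
- nets.find_in(target, camera): "pixel" ([column, row] in pixels, amid what is visible of it).
Readings, each from a call of its own:
- robot.get_t(): time.
- robot.get_joint_positions(): joint angles.
- robot.get_dq(): joint speeds.
- robot.get_effort(): joint torques, N m.
- robot.get_tool_pos(): TCP position.
- robot.get_tool_rot(): TCP orientation.
- robot.get_contact_force(): force on the tool from outside, world axes, zero at the start.
- robot.get_wrist_torque(): the same for the moment, N m.
- robot.get_grip_width(): finger opening in m.
- robot.get_grip_force(): force on a finger pad.
Only numpy, scipy, OpenCV 4.12 (cv2) and the standard library are available. Lean on these libraries where they do the work, as an engineer would, in place of code of your own. Each camera call takes 0.05 s, during which the arm holds its last target. There are 200 camera calls.

## Working session

There is one attempt and no reset: what is moved stays moved. The work goes in short steps, each a Python script; the robot and the scene stay as the last script left them, time stands still between calls to the robot, and variables do not carry over. Pictures are saved under pics/ and viewed, at most 10 in all, crops included, and the job is handed in when it is done.

```bash
mkdir -p pics; cat > h.py <<'E'
import numpy as np, cv2
from scipy.spatial.transform import Rotation as R
from workcell import robot, imaging, nets
def cam(name, pose=None):
    c=imaging.get_calibration(name)
    if name=='wrist':
        p,q=pose; T=np.eye(4); T[:3,:3]=R.from_quat(q).as_matrix(); T[:3,3]=p
        E=T@np.array(c['hand_eye'])
    else: E=np.array(c['extrinsics'])
    return np.array(c['mtx']),c['k1'],E
def ray(C,px):
    K,k1,E=C
    u=cv2.undistortPoints(np.array([[px]],float),K,np.array([k1,0,0,0.]))[0,0]
    d=E[:3,:3]@np.array([u[0],-u[1],-1]); return E[:3,3],d
def atz(C,px,z):
    o,d=ray(C,px); return o+d*(z-o[2])/d[2]
def proj(C,P):
    K,k1,E=C
    p=np.linalg.inv(E)@np.append(P,1); x,y=p[0]/-p[2],-p[1]/-p[2]
    f=1+k1*(x*x+y*y); return (K@[x*f,y*f,1])[:2]
def tri(rays):
    A=np.zeros((3,3));b=np.zeros(3)
    for o,d in rays:
        d=d/np.linalg.norm(d);M=np.eye(3)-np.outer(d,d);A+=M;b+=M@o
    return np.linalg.solve(A,b)
def shot(name,fn=None):
    pose=(robot.get_tool_pos(),robot.get_tool_rot())
    im=imaging.capture(name)
    if fn: cv2.imwrite('pics/'+fn,cv2.resize(im[:,:,::-1],(800,600)))
    return im,cam(name,pose if name=='wrist' else None)
E
python3 - <<'E'
from h import *
print(robot.get_tool_rot())
for n in ('top','side'):
    im,C=shot(n,n+'0.png'); print(n,C[2][:3,3].round(2))
    for t,z in (('cap_top',.15),('post',.152),('lamp',.06),('flask',.06),('cylinder',.09),('spatula',0),('plate',.06),('sprayer',.07)):
        for d in nets.find_in(t,n):
            if d['conf']>.2: print(t,np.round(d['pixel']),round(d['conf'],2),atz(C,d['pixel'],z).round(3))
E
```

```text
[ 1.90714786e-01  9.81644943e-01 -9.97571427e-04 -2.85357618e-04]
top [ 0.24 -0.02  1.25]
cap_top [124.  85.] 0.63 [0.747 0.313 0.15 ]
cap_top [271. 147.] 0.52 [ 0.578 -0.075  0.15 ]
cap_top [118. 291.] 0.42 [0.218 0.291 0.15 ]
lamp [164. 198.] 0.69 [0.461 0.209 0.06 ]
flask [317. 127.] 0.81 [ 0.666 -0.206  0.06 ]
cylinder [332. 170.] 0.8 [ 0.536 -0.238  0.09 ]
spatula [235. 232.] 0.72 [0.379 0.017 0.   ]
plate [227. 108.] 0.76 [0.72  0.043 0.06 ]
plate [160. 200.] 0.29 [0.456 0.219 0.06 ]
sprayer [139. 110.] 0.78 [0.706 0.289 0.07 ]
sprayer [272. 171.] 0.7 [ 0.536 -0.081  0.07 ]
sprayer [136. 293.] 0.68 [0.212 0.267 0.07 ]
side [-0.03 -0.95  0.8 ]
cap_top [275. 114.] 0.6 [0.751 0.307 0.15 ]
cap_top [292. 179.] 0.47 [ 0.579 -0.065  0.15 ]
cap_top [117. 150.] 0.4 [0.224 0.295 0.15 ]
cap_top [211. 171.] 0.27 [0.412 0.067 0.15 ]
lamp [208. 168.] 0.76 [0.471 0.229 0.06 ]
flask [352. 235.] 0.97 [ 0.654 -0.236  0.06 ]
cylinder [320. 244.] 0.73 [ 0.537 -0.258  0.09 ]
spatula [227. 225.] 0.55 [0.432 0.018 0.   ]
plate [321. 183.] 0.86 [0.727 0.003 0.06 ]
plate [212. 171.] 0.51 [0.477 0.209 0.06 ]
sprayer [290. 219.] 0.79 [ 0.542 -0.119  0.07 ]
sprayer [272. 149.] 0.79 [0.697 0.232 0.07 ]
sprayer [117. 189.] 0.63 [0.193 0.225 0.07 ]
```

View pics/top0.png

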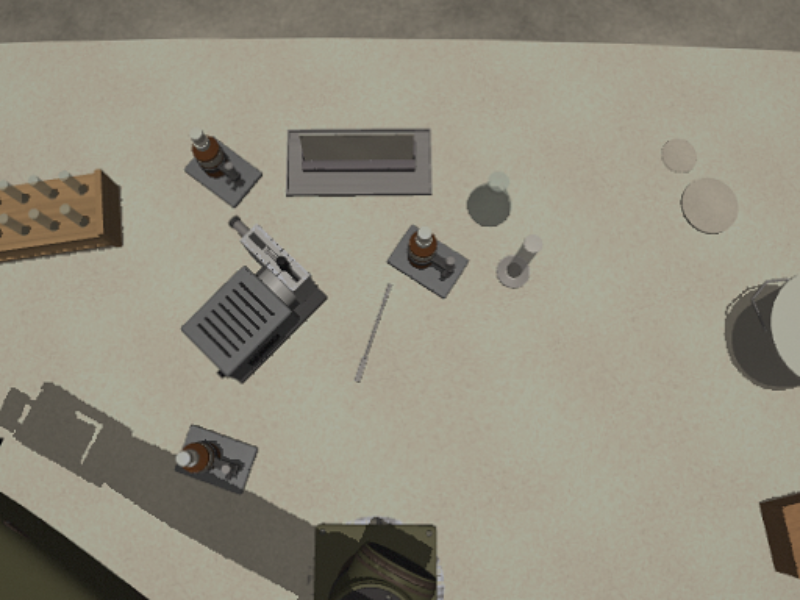

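View pics/side0.png

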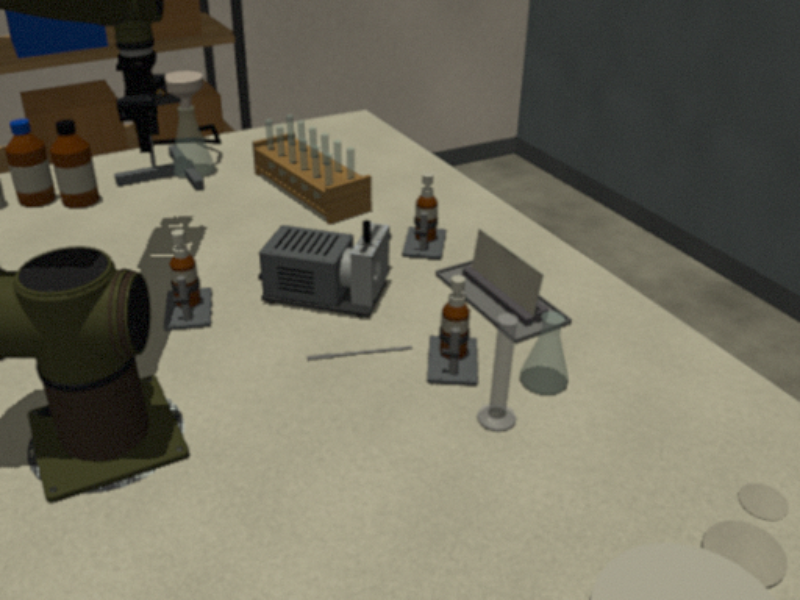

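The top view shows the right-most sprayer at about (424,235) in the 800-px picture. The lamp post is at (283,263), with the spring barrel up-left at (235,222), so +y opens up-left. The side view agrees: right sprayer cap at (458,285), post at (367,228). I'll triangulate these and look from close by with the wrist camera.

```bash
python3 - <<'E'
from h import *
T,S=cam('top'),cam('side')
s=.64
cap=tri([ray(T,[271,147]),ray(S,[292,179])]); print('cap',cap)
# post top from both views
post=tri([ray(T,[283*s,262*s]),ray(S,[367*s,228*s])]);print('post',post)
bar=atz(T,[235*s,222*s],.1);print('barrel end',bar)
print('barrel dir',bar[:2]-post[:2])
c=imaging.get_calibration('wrist');print(np.array(c['hand_eye']).round(3),np.array(c['mtx']).round(0)[0],c['k1'])
q=robot.get_tool_rot()
# lift then view above cap
robot.gripper_to(0.0)
p=robot.get_tool_pos(); robot.line_to([p[0],p[1],.40],speed=.2)
robot.movep([cap[0],cap[1],.36],q)
im,C=shot('wrist','w1.png')
print(proj(C,cap)/s,robot.get_t())
for d in nets.find_in('cap_top','wrist'): print(d,atz(C,d['pixel'],.16), np.array(d['pixel'])/s)
E
```

```text
cap [ 0.57496194 -0.07328843  0.1567324 ]
post [0.52144529 0.14862003 0.16014096]
barrel end [0.60464215 0.24372609 0.1       ]
barrel dir [0.08319686 0.09510606]
[[-0.001  0.97   0.242  0.068]
 [ 1.     0.001  0.    -0.001]
 [ 0.     0.242 -0.97  -0.163]
 [ 0.     0.     0.     1.   ]] [283.   0. 258.] -0.05910865388979167
[403.09330342 275.38020804] 6.1667
{'pixel': [255.5, 172.1], 'conf': 0.54} [ 0.56813993 -0.07400308  0.16      ] [399.21875 268.90625]
```

View pics/w1.png

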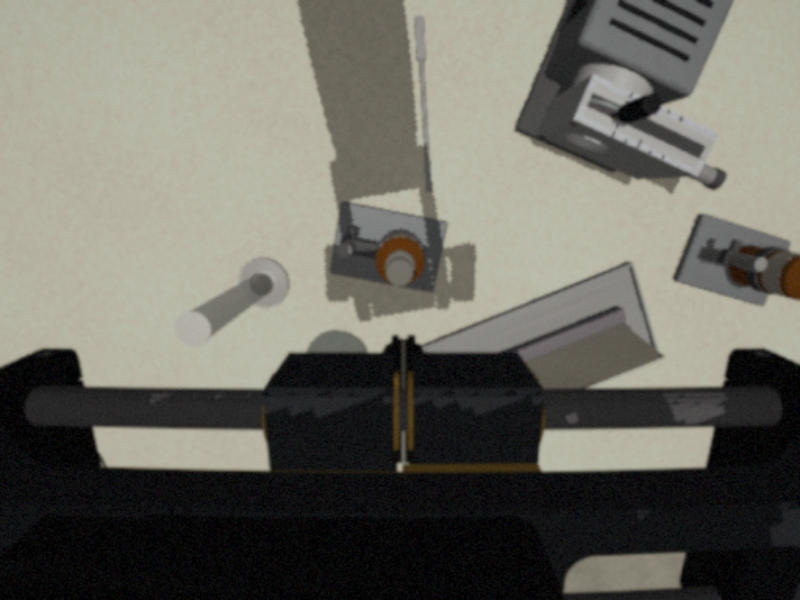

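The wrist view shows the cap top at about (400,268), so the cap is at about (0.569,-0.074). That agrees with the other views to within a few mm. The post is at about (640,105). Next I'll press the cap.

```bash
python3 - <<'E'
from h import *
x,y=.5692,-.074
robot.line_to([x,y,.20],speed=.15)
im,C=shot('wrist','w2.png')
f0=np.array(robot.get_contact_force())
r=robot.line_to([x,y,.1675],speed=.05,stop_force=2); print(r,robot.get_tool_pos(),np.array(robot.get_contact_force())-f0)
r=robot.line_to([x,y,.1635],speed=.03,stop_force=25); print(r,robot.get_tool_pos(),np.array(robot.get_contact_force())-f0)
r=robot.line_to([x,y,.159],speed=.03,stop_force=14); print(r,robot.get_tool_pos(),np.array(robot.get_contact_force())-f0)
robot.wait(.2);print(np.array(robot.get_contact_force())-f0,robot.get_t())
E
```

```text
True [ 0.56847588 -0.07384252  0.16668874] [-0.18156539 -0.580418    4.46337179]
False [ 0.56933499 -0.07403073  0.16418024] [-1.38435578 -0.27881494  5.87980615]
False [ 0.56934704 -0.07402373  0.16052307] [-3.39796826  1.12752217  8.78430129]
[-3.15326519e+00 -7.58775771e-04  8.42880692e+00] 8.875
```

```bash
python3 - <<'E'
from h import *
x,y=.5692,-.074
f=lambda:np.array(robot.get_contact_force()).round(1)
for z in (.158,.157,.156):
    r=robot.line_to([x,y,z],speed=.02,stop_force=10); robot.wait(.15); F=f(); print(r,robot.get_tool_pos(),F)
    if r or F[2]>13: break
robot.line_to([x,y,.20],speed=.1); robot.wait(.3); print(f())
shot('wrist','w3.png')
# view of the post, tool y along the shutter travel
robot.line_to([x,y,.36],speed=.2)
q0=robot.get_tool_rot()
th=np.arctan2(.095,.083)
best=None
for k in (0,np.pi):
    t=th+k; Y=np.array([np.cos(t),np.sin(t),0]); Z=np.array([0,0,-1.]); X=np.cross(Y,Z)
    q=R.from_matrix(np.c_[X,Y,Z]).as_quat()
    # place so that the camera is above the post: camera is +0.068 along tool x
    P=np.array([.521,.149,.36])-.06*X; print(k,X.round(2),robot.solve_ik(P,q))
print(robot.get_t(), robot.get_joint_positions())
E
```

```text
False [ 0.56937354 -0.07403515  0.16024866] [-4.7  1.2 11.1]
False [ 0.56938444 -0.07404486  0.16015879] [-7.6  0.9 16.3]
[-0.8  0.7  0.4]
0 [-0.75  0.66  0.  ] [ 9.80010991e-02 -8.77853329e-02  1.63786750e+00 -4.44089210e-16
  1.59151048e+00 -7.54710940e-01]
3.141592653589793 [ 0.75 -0.66  0.  ] [ 2.72226685e-01 -2.34912167e-01  1.76759705e+00 -4.44089210e-16
  1.60890777e+00  2.56110730e+00]
11.5583 [-2.22800406e-01 -9.09950960e-02  1.64379700e+00 -4.41332924e-06
  1.59476645e+00 -1.40979439e+00]
```

View pics/w3.png

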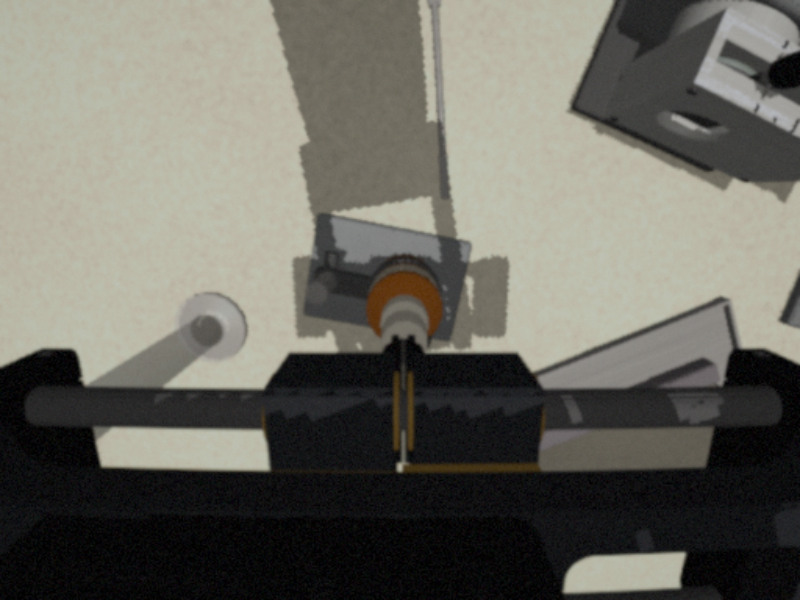

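The cap reached its hard stop at about 0.16 m, with force rising to 16 N and no further travel, and it is up again. The picture shows the sprayer and the measuring cylinder undisturbed. Now I'll look at the post from close by.

```bash
python3 - <<'E'
from h import *
t=np.arctan2(.095,.083); Y=np.array([np.cos(t),np.sin(t),0]); Z=np.array([0,0,-1.]); X=np.cross(Y,Z)
q=R.from_matrix(np.c_[X,Y,Z]).as_quat()
robot.movep(np.array([.521,.149,.32])-.055*X,q)
robot.gripper_to(.06)
im,C=shot('wrist','w4.png'); np.save('C4.npy',C[2])
print(proj(C,[.521,.149,.172])/.64, robot.get_t())
for n in ('post','half_mark'):
    for d in nets.find_in(n,'wrist'): print(n,d,np.array(d['pixel'])/.64,atz(C,d['pixel'],.152))
E
```

```text
[404.31721457 210.91648862] 13.4833
post {'pixel': [263.1, 131.0], 'conf': 0.83} [411.09375 204.6875 ] [0.52154001 0.15520399 0.152     ]
post {'pixel': [267.4, 76.6], 'conf': 0.68} [417.8125 119.6875] [0.48010626 0.19744882 0.152     ]
half_mark {'pixel': [265.6, 76.4], 'conf': 0.94} [415.    119.375] [0.4786448  0.19609294 0.152     ]
```

View pics/w4.png

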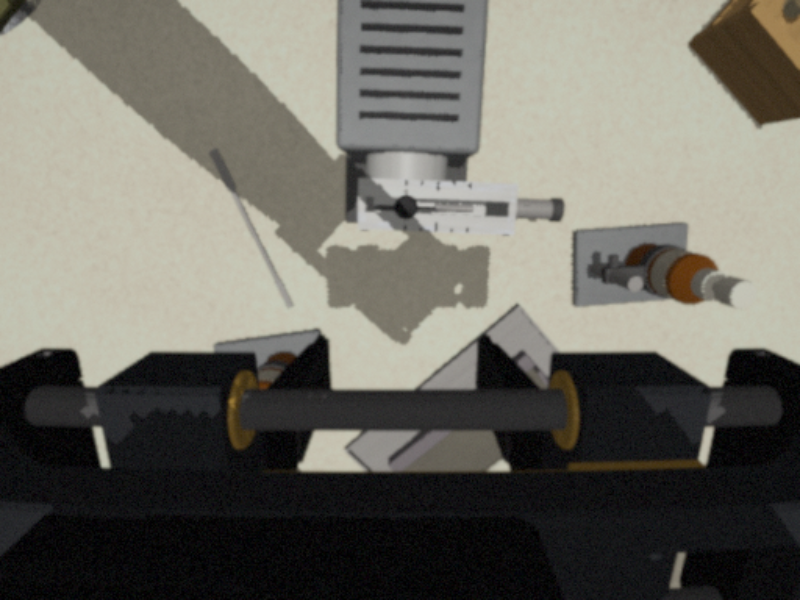

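The post top is at (404,207). The frame edges run right with a tilt of about 2°, and the spring barrel is at (560,210), so +y is confirmed. I'll refine the axis and pinch the post along y.

```bash
python3 - <<'E'
from h import *
K,k1,_=cam('wrist',(robot.get_tool_pos(),robot.get_tool_rot())); C=(K,k1,np.load('C4.npy')); s=.64
P=lambda u,v,z:atz(C,[u*s,v*s],z)
d1=P(515,235,.124)-P(358,228,.124); d2=P(518,185,.124)-P(358,179.5,.124)
print(np.linalg.norm(d1),np.linalg.norm(d2),[np.degrees(np.arctan2(d[1],d[0])) for d in (d1,d2)])
d=d1+d2; t=np.arctan2(d[1],d[0])
post=P(404.5,207,.172); print('post',post,'half mark pred',P(438,207.5,.124))
Y=np.array([np.cos(t),np.sin(t),0]); Z=np.array([0,0,-1.]); X=np.cross(Y,Z); q=R.from_matrix(np.c_[X,Y,Z]).as_quat()
np.savez('g.npz',Y=Y,q=q,post=post)
robot.movep([post[0],post[1],.23],q)
f=lambda:np.array(robot.get_contact_force()).round(1)
print(f())
print(robot.line_to([post[0],post[1],.145],speed=.08,stop_force=5),f())
robot.gripper_to(.010)
print(robot.get_grip_width(),robot.get_grip_force(),robot.get_tool_pos(),f(),robot.get_t())
E
```

```text
0.1267967818878842 0.12613680292721177 [np.float64(46.361746650923315), np.float64(47.043896012859804)]
post [0.51908328 0.15084155 0.172     ] half mark pred [0.53817466 0.16977052 0.124     ]
[ 0.   0.4 -0.2]
False [-0.2  0.4 -0.3]
0.015041139338628221 30.00618875026703 [0.5202522  0.15210434 0.14503612] [ 5.8  5.6 -3.4] 16.0917
```

```bash
python3 - <<'E'
from h import *
g=np.load('g.npz'); Y=g['Y']; p0=np.array(robot.get_tool_pos())
f=lambda:np.array(robot.get_contact_force()).round(1)
for a in (.008,.016,.0255):
    robot.line_to(p0+a*Y,speed=.03); robot.wait(.2)
    print(a,((np.array(robot.get_tool_pos())-p0)@Y).round(4),(f()@Y).round(1),robot.get_grip_width())
robot.wait(.5)
im,C=shot('wrist','w5.png'); shot('top'); im,_=shot('top'); cv2.imwrite('pics/t5.png',cv2.resize(im[110:200,130:230,::-1],(800,720))[:600])
print(f(),robot.get_grip_force(),robot.get_t())
E
```

```text
0.008 0.0078 -4.2 0.015797847711063417
0.016 0.0159 -4.5 0.01515283821121548
0.0255 0.0251 -5.1 0.015470469310425575
[-4.6 -4.6  2.3] 30.000675916671753 18.7
```

View pics/w5.png

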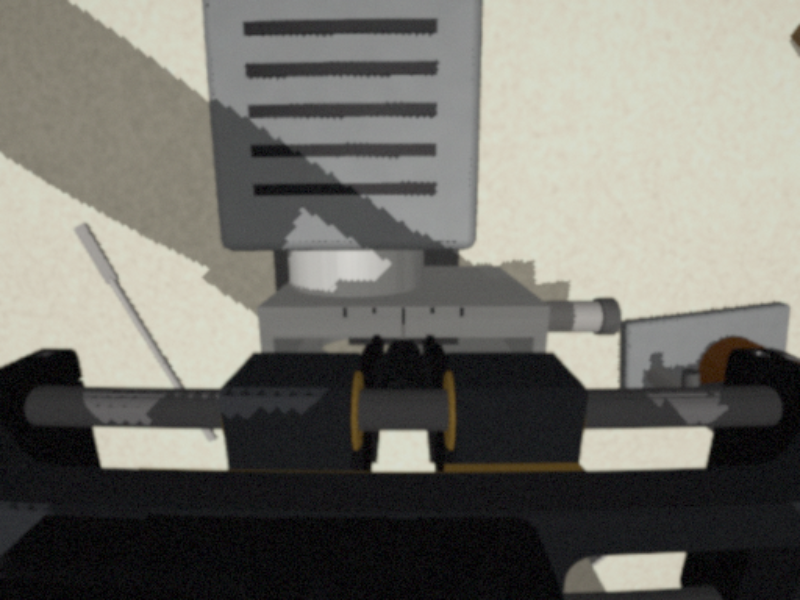

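View pics/t5.png

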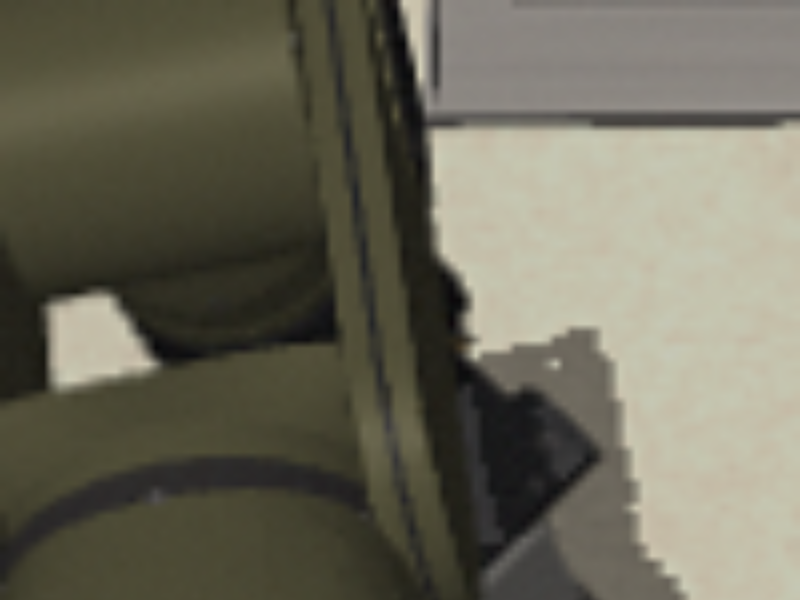

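The wrist view shows the gripped post at column ~403, level with the longest mark at (403,315). The shut and fully open marks are at 345 and 461. The spring pulls about 6 N and the grip is firm. The top crop shows only the arm. I'll hand it in.

```bash
python3 -c "
from workcell import robot
print(robot.sign_off(),robot.get_t())"
```

```text
the job is handed in; nothing more can be done
the job is handed in; nothing more can be done
```

I pressed the spray cap to its hard stop and let it back up while the shutter was shut. The gripper is now holding the shutter half open (about 25 mm), and I've handed the job in; the sign-off gave no verdict.

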